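# Start up the dust extraction at the polishing bench

### The job

Start the dust extraction of the polishing bench by pressing its three black buttons down with a fingertip in this order: first the narrow round one, then the square one, then the broad round one. Press each gently but right in, so that it stays in, and do not move on to the next before it is; do not pick up or shove the button boxes, and leave everything else on the bench where it stands.

Things in the scene. Friction and masses are not known exactly. Their poses are not given: they have to be found in the camera images.
- narrow_station: loose push-button station, 0.9 kg: a grey box 70 (x) x 86 (y) mm, its top 49 mm above the table, on four rubber feet, with the narrow black button in the middle of its top; origin at the centre of its underside, z up. It slides if pushed sideways and must not be lifted.
- narrow_top (a point): centre of the flat top of the narrow button, a black upright round cap, 20 mm in diameter (the smaller of the two round ones); 71 mm above the table when fully out, 61 mm when fully in (12 mm proud of the box). The cap sits on a stiff spring above the stem: while pressed it gives way by a further 0.4 mm for each N (6 mm at most) and comes back when let go
- narrow (a joint): travel of the narrow button, m: 0 fully out, 0.010 fully in, against its stop; starts out or up to 2 mm in. The stem moves against about 3 N of friction and stays where it is left
- square_station: loose push-button station, 0.9 kg: a grey box 70 (x) x 86 (y) mm, its top 49 mm above the table, on four rubber feet, with the square black button in the middle of its top; origin at the centre of its underside, z up. It slides if pushed sideways and must not be lifted.
- square_top (a point): centre of the flat top of the square button, a black square cap, 36 x 36 mm; 71 mm above the table when fully out, 61 mm when fully in (12 mm proud of the box). The cap sits on a stiff spring above the stem: while pressed it gives way by a further 0.4 mm for each N (6 mm at most) and comes back when let go
- square (a joint): travel of the square button, m: 0 fully out, 0.010 fully in, against its stop; starts out or up to 2 mm in. The stem moves against about 3 N of friction and stays where it is left
- broad_station: loose push-button station, 0.9 kg: a grey box 70 (x) x 86 (y) mm, its top 49 mm above the table, on four rubber feet, with the broad black button in the middle of its top; origin at the centre of its underside, z up. It slides if pushed sideways and must not be lifted.
- broad_top (a point): centre of the flat top of the broad button, a black round cap, 52 mm in diameter (the larger of the two round ones); 71 mm above the table when fully out, 61 mm when fully in (12 mm proud of the box). The cap sits on a stiff spring above the stem: while pressed it gives way by a further 0.4 mm for each N (6 mm at most) and comes back when let go
- broad (a joint): travel of the broad button, m: 0 fully out, 0.010 fully in, against its stop; starts out or up to 2 mm in. The stem moves against about 3 N of friction and stays where it is left
- can: bystander, loose, not to be disturbed: small white upright tin, 42 mm in diameter, 62 mm tall; origin at the centre of its underside
- bar: bystander, loose, not to be disturbed: brown-red bar of polishing compound, 120 (x) x 44 x 36 mm tall; origin at the centre of its underside
- bowl: bystander, loose, not to be disturbed: copper bowl, rim 110 mm across, 50 mm tall; origin at the centre of its underside
- dish: bystander, loose, not to be disturbed: shallow brass dish, 150 mm across, 28 mm tall; origin at the centre of its underside
- brush: bystander, loose, not to be disturbed: wooden-backed brush lying on its bristles, 150 (x) x 40 x 44 mm tall; origin at the centre of its underside
- block: bystander, loose, not to be disturbed: wood block, 90 (x) x 140 (y) x 35 mm tall; origin at the centre of its underside
- former: bystander, loose, not to be disturbed: small dark steel former with a 60 mm foot and a thin neck, 50 mm tall; origin at the centre of its underside
Things that resemble listed ones, but are neither listed nor needed, are in the scene too. Leave any purple look-alike of the narrow_station alone. Leave any purple look-alike of the square_station alone.

How it is judged:
By the outcome, as a careful person would: the job done as asked, in the order asked, and still so for the second after the job is handed in, with the robot touching nothing.
It also fails if it takes over 43 s, if anything falls off the work surface, if the arm or the gripper's body presses on something with over 40 N, if the wrist force passes 120 N, or if a joint passes its speed limit or range.

### The arm

A 6-joint arm with a two-finger parallel gripper is mounted at the origin on the work surface. World frame = base frame: x ahead of the robot, y to its left, z up, the work surface at z = 0. Lengths are in m, angles in rad, forces in N, time in s.
With the tool pointing down it reaches from about 0.3 to 0.875 m from the base axis. Payload 6.4 kg.
Tool frame: the origin (TCP) lies midway between the tips of the shut fingers; the grasp point (between the pads) lies 19 mm behind it; z points along the fingers, y is the line along which they close (so a half turn about z gives the same grasp; the last joint's range is limited). The gripper opens to 85 mm and grips with 20 to 120 N. Pads are 22 mm wide; open, the fingers measure 114 mm over their backs; the gripper's body (76 mm by 85 mm) begins 54 mm behind the grasp point. The pads swing forward as they close: fully open they stand 13 mm farther back than shut.
Start: joints at [-1.507, 0.181, 1.607, -0, 1.354, -0.206], TCP at [0.153, -0.554, 0.231] pointing down, gripper open.
Joint ranges: [-2.99, 2.99], [-0.89, 2.07], [0.3, 2.58], [-1.14, 4.28], [0, 2.63], [-3.12, 3.12]. Speed limits (rad/s): [2.57, 2.57, 3.01, 3.14, 3.14, 3.14].

### API

Orientations are given as a unit quaternion [w, x, y, z].
In Python, from bench import status, camera, ctrl gives the robot as it stands. The module is installed in compiled form; this text tells all that it offers.
- The arm moves only by the shell command python3 -m handwheel 'ROWS'. ROWS is JSON, a list that holds one entry, the list of rows, each a list of 7 numbers: the opening, from -1 (shut) to 1 (fully open), then the shift along the tool's x, y, z in cm, then the turn, a rotation vector about the tool's x, y, z in degrees. A call has 1 to 10 rows; each row is the pose to reach, as a shift and turn from the pose commanded when the call began, along the tool's axes at that moment; what a row does not reach only later rows make up. A row lasts 1/8 s, in which the tool goes at most 62.5 mm and 10.7 degrees, less where a joint would pass 70% of its speed; a pose out of reach is approached as far as the arm can. A call with a gripper value outside its range is refused whole. The fingers move at their own pace and stop on an object; the grip force is fixed at half the most. Time passes only in rows, so rows that repeat a pose let the fingers close. It gives the time, the measured TCP pose, the force, the opening and the grip force at its end, in the units of the state.
- status.get_obs(): the state, without advancing time (a new reading comes with each control period).
- camera(name): name is "side" or "top"; returns a dict with "frame" (400x640x3 uint8, blue, green, red), "depth" (400x640 float32, m along the optical axis (not along the pixel's ray), 0 where there is no reading), "fx", "fy", "cx", "cy" (pixels), "extrinsics" (4x4, takes a point from camera to world coordinates). Camera axes: x right, y down, z forward; pixel columns grow to the right and rows downward; lengths in m; the calibration is good to about 2 mm. A picture is of the moment at which its call begins.
- ctrl.hand_in(): hands the job in; it is judged then, once.
The state is a dict: "time_s": time; "q": joint angles; "dq": joint speeds; "joint_efforts": joint torques, N m; "eef_pos": TCP position; "eef_rot": TCP orientation; "wrist_force": force on the tool from outside, world axes, zero at the start; "torque": the same for the moment, N m; "opening": opening from 0.0 (shut) to 1.0 (fully open); "grasp_force": force on a finger pad.
Only numpy, scipy, OpenCV 4.12 (cv2) and the standard library are available. Lean on these libraries where they do the work, as an engineer would, in place of code of your own. Each camera call takes 0.05 s, during which the arm holds its last target. There are 200 camera calls.

## Working session

There is one attempt and no reset: what is moved stays moved. The work goes in short steps, Python scripts to look and compute and a shell command to move; the robot and the scene stay as the last step left them, time stands still between calls to the robot, and variables do not carry over. Pictures are saved under pics/ and viewed, at most 10 in all, crops included, and the job is handed in when it is done.

```bash
mkdir -p pics
python3 - <<'E'
from bench import status,camera
import cv2,numpy as np
for n in("top","side"):
    c=camera(n);cv2.imwrite(f"pics/{n}0.png",c["frame"]);np.savez(f"{n}0.npz",**c)
    print(n,c["fx"],c["cx"],c["cy"],np.round(c["extrinsics"],3).tolist())
o=status.get_obs();print(o["eef_pos"],o["eef_rot"],o["time_s"],o["wrist_force"])
E
```

```text
top 388.9248845064368 322.9926256207899 197.0217720652508 [[0.028, -0.995, 0.096, 0.398], [-1.0, -0.028, 0.005, -0.022], [-0.002, -0.097, -0.995, 1.333], [0.0, 0.0, 0.0, 1.0]]
side 507.1424665528323 320.22352808559555 194.81494353987412 [[-0.999, -0.013, 0.041, 0.45], [-0.04, 0.614, -0.788, 1.245], [-0.015, -0.789, -0.614, 1.024], [0.0, 0.0, 0.0, 1.0]]
[ 0.15325943 -0.5536774   0.2304376 ] [-8.15867665e-04  9.90913831e-01  1.34495755e-01  7.06330615e-05] 0.1 [ 0.36594265 -0.05846727  0.18877082]
```

View pics/top0.png

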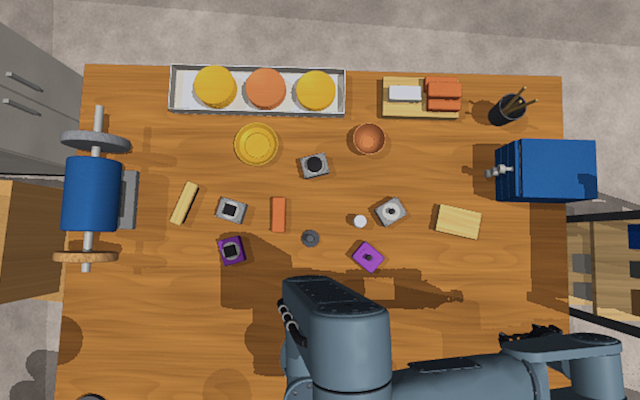

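View pics/side0.png

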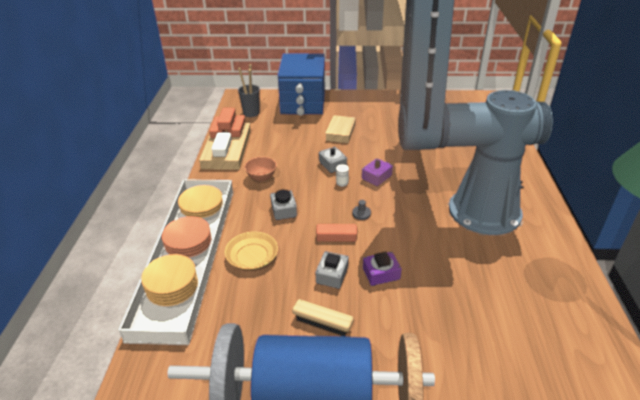

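The top view shows grey stations at (390,211) narrow, (231,210) square and (314,165) broad. The purple look-alikes at (368,257) and (232,250) are to be left alone. The side view shows the grey ones at (332,158), (332,267) and (284,203). I chose the grey ones by colour and cap shape, and will confirm them in a crop.

```bash
cat > h.py <<'E'
import numpy as np,cv2
def ray(c,u,v):
    E=c["extrinsics"];d=E[:3,:3]@np.array([(u-c["cx"])/c["fx"],(v-c["cy"])/c["fy"],1]);return E[:3,3],d
def plane(c,u,v,z):
    o,d=ray(c,u,v);return o+d*(z-o[2])/d[2]
def blob(c,u,v,r,th=60):
    m=(c["frame"].max(2)<th).astype(np.uint8)
    w=np.zeros_like(m);w[v-r:v+r+1,u-r:u+r+1]=1
    n,l,s,ce=cv2.connectedComponentsWithStats(m*w)
    if n<2:return None
    i=1+np.argmax(s[1:,4]);return ce[i],s[i]
def tri(a,b):
    (o,d),(p,e)=a,b
    t=np.linalg.lstsq(np.c_[d,-e],p-o,rcond=None)[0]
    x,y=o+d*t[0],p+e*t[1];return (x+y)/2,np.linalg.norm(x-y)
E
python3 - <<'E'
from h import *
T=np.load("top0.npz");S=np.load("side0.npz")
for n,t,s in(("narrow",(390,211),(332,153)),("square",(231,210),(332,262)),("broad",(314,165),(284,197))):
    b=blob(T,*t,14);g=blob(S,*s,14);print(n,b,g)
    if b:
        print(" topray",plane(T,*b[0],.071).round(4))
    if g: print(" sideray",plane(S,*g[0],.069).round(4))
    if b and g:print(" tri",tri(ray(T,*b[0]),ray(S,*g[0])))
# tall things' top height by top depth, near path
d=T["depth"]
f=T["frame"]
k=lambda u,v,F:cv2.resize(F[v-22:v+22,u-22:u+22],(260,260),interpolation=cv2.INTER_CUBIC)
cv2.imwrite("pics/crop1.png",np.vstack([np.hstack([k(390,211,f),k(231,210,f),k(314,165,f)]),np.hstack([k(332,155,S["frame"]),k(332,264,S["frame"]),k(284,200,S["frame"])])]))
E
```

```text
narrow (array([390.95, 210.9 ]), array([389, 209,   5,   5,  20], dtype=int32)) (array([332.08333333, 151.83333333]), array([331, 150,   3,   5,  12], dtype=int32))
 topray [ 0.4812 -0.2377  0.071 ]
 sideray [ 0.4826 -0.2232  0.069 ]
 tri (array([ 0.48253677, -0.23997876,  0.05806395]), np.float64(0.000958142263523271))
square (array([229.00892857, 209.41071429]), array([223, 204,  13,  12, 112], dtype=int32)) (array([331.77380952, 262.02380952]), array([325, 255,  14,  13,  84], dtype=int32))
 topray [0.4714 0.2883 0.071 ]
 sideray [0.4719 0.3043 0.069 ]
 tri (array([0.47218747, 0.29192017, 0.05641834]), np.float64(9.091570051661574e-05))
broad (array([313.92613636, 163.91477273]), array([307, 157,  15,  15, 176], dtype=int32)) (array([282.40972222, 196.50694444]), array([276, 191,  14,  12, 144], dtype=int32))
 topray [0.6288 0.0169 0.071 ]
 sideray [0.6291 0.0293 0.069 ]
 tri (array([0.63085042, 0.01726956, 0.05955248]), np.float64(1.739700160731634e-05))
```

View pics/crop1.png

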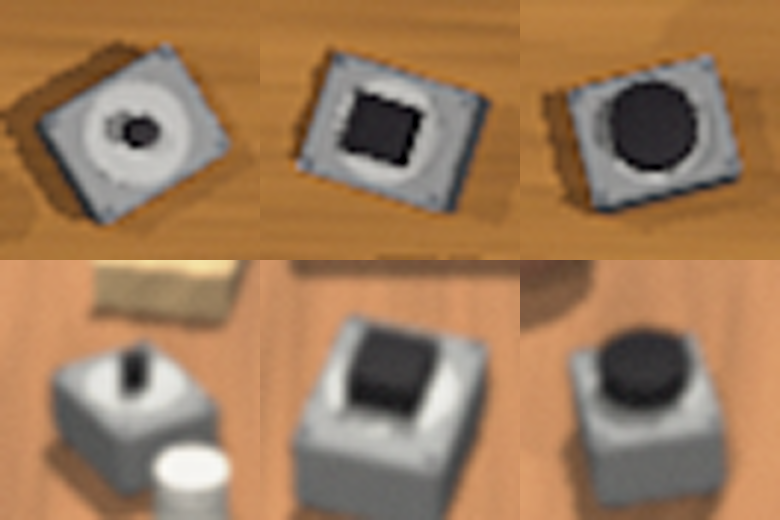

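The crop confirms the grey housings: small round cap on the left, square in the middle, large round on the right. The cap sizes (about 16, 40 and 48 mm) and heights fit. I'll shut the fingers and go above the narrow button.

```bash
python3 -m handwheel '[[[-1,4,-2.2,0,0,0,0],[-1,9,-4.9,0,0,0,0],[-1,14,-7.6,0,0,0,0],[-1,19,-10.3,2,0,0,0],[-1,24,-13,4,0,0,0],[-1,29,-15.7,6,0,0,0],[-1,34,-18.4,8,0,0,0],[-1,38,-20.5,10,0,0,0],[-1,40.1,-21.6,12,0,0,0],[-1,40.1,-21.6,12,0,0,0]]]'
python3 - <<'E'
from bench import status,camera
from h import *
o=status.get_obs();print(o["eef_pos"],o["eef_rot"],o["opening"],o["time_s"],o["wrist_force"])
C=[]
for n in("top","side"):
    c=camera(n);C.append(c["frame"]);np.savez(n+"1.npz",**c)
    E=np.linalg.inv(c["extrinsics"])
    p=E@np.append(o["eef_pos"],1);print(n,c["fx"]*p[0]/p[2]+c["cx"],c["fy"]*p[1]/p[2]+c["cy"])
cv2.imwrite("pics/c2.png",np.hstack([cv2.resize(C[0][175:245,355:425],(400,400)),cv2.resize(C[1][115:185,297:367],(400,400))]))
E
```

```text
time_s: 1.35
eef_pos: [0.4817, -0.2368, 0.1092]
eef_rot: [-0.002, 0.991, 0.136, -0.001]
wrist_force: [0.6, -0.4, 0.1]
opening: -0.002
grasp_force: 0.0
[ 0.48168372 -0.23676746  0.10921047] [-0.00165063  0.99070931  0.13597826 -0.00149933] -0.0023019835909183005 1.35 [ 0.64924318 -0.41466075  0.1148411 ]
top 392.72543618743623 209.9991850226722
side 332.44715085313504 139.7518072639987
```

View pics/c2.png

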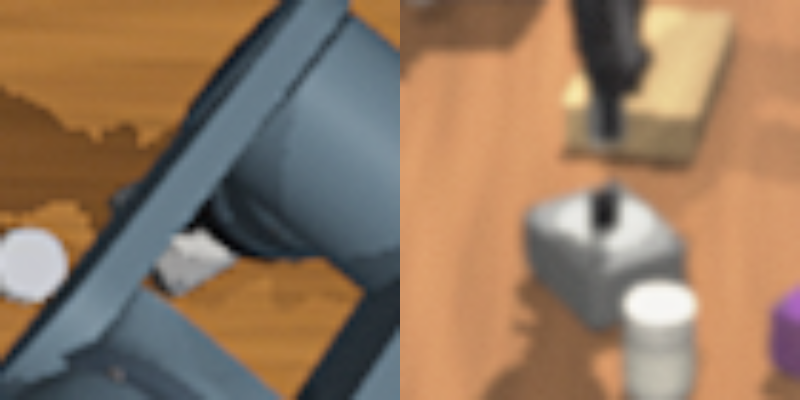

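The side crop shows the shut tip (pixel 333,140) directly above the narrow cap (332,152), so I'll nudge 2 mm to the right and press slowly.

```bash
python3 -m handwheel '[[[-1,0,0.2,1.5,0,0,0],[-1,0,0.2,3,0,0,0],[-1,0,0.2,3.6,0,0,0],[-1,0,0.2,3.9,0,0,0],[-1,0,0.2,4.1,0,0,0],[-1,0,0.2,4.3,0,0,0],[-1,0,0.2,4.5,0,0,0],[-1,0,0.2,4.7,0,0,0],[-1,0,0.2,4.8,0,0,0],[-1,0,0.2,4.8,0,0,0]]]'
```

```text
time_s: 2.7
eef_pos: [0.4829, -0.2412, 0.0633]
eef_rot: [0.0, 0.991, 0.134, 0.0]
wrist_force: [0.5, -0.3, 1.7]
opening: -0.001
grasp_force: 1.1
```

```bash
python3 -m handwheel '[[[-1,0,0,0.1,0,0,0],[-1,0,0,0.2,0,0,0],[-1,0,0,0.3,0,0,0],[-1,0,0,0.4,0,0,0],[-1,0,0,0.5,0,0,0],[-1,0,0,0.5,0,0,0]]]'
```

```text
time_s: 3.45
eef_pos: [0.4829, -0.2412, 0.0586]
eef_rot: [0.0, 0.991, 0.134, 0.0]
wrist_force: [-1.4, -0.9, 6.3]
opening: -0.007
grasp_force: 2.9
```

6.3 N at 2.4 mm below the in-height matches the cap spring against the stop (0.4 mm/N). I'll add a little more, lift and check.

```bash
python3 -m handwheel '[[[-1,0,0,0.1,0,0,0],[-1,0,0,0.1,0,0,0]]]'; python3 -m handwheel '[[[-1,0,0,-0.3,0,0,0],[-1,0,0,-1,0,0,0],[-1,0,0,-3,0,0,0],[-1,0,0,-7,0,0,0],[-1,0,0,-7,0,0,0]]]'
python3 - <<'E'
from bench import camera
from h import *
c=camera("side");S=np.load("side0.npz")
print(blob(c,332,153,8),blob(S,332,153,8))
k=lambda F:cv2.resize(F[125:195,297:367],(400,400),interpolation=cv2.INTER_CUBIC)
cv2.imwrite("pics/c3.png",np.hstack([k(S["frame"]),k(c["frame"])]))
E
```

```text
time_s: 3.7
eef_pos: [0.4829, -0.2412, 0.0578]
eef_rot: [0.0, 0.991, 0.135, 0.0]
wrist_force: [-1.8, 0.7, 8.7]
opening: 0.0
grasp_force: 3.9
time_s: 4.32
eef_pos: [0.4846, -0.2423, 0.1305]
eef_rot: [0.002, 0.991, 0.135, 0.002]
wrist_force: [-0.1, 0.1, -0.3]
opening: -0.0
grasp_force: 0.0
(array([332.5, 152.5]), array([332, 152,   2,   2,   4], dtype=int32)) (array([332.08333333, 151.83333333]), array([331, 150,   3,   5,  12], dtype=int32))
```

View pics/c3.png

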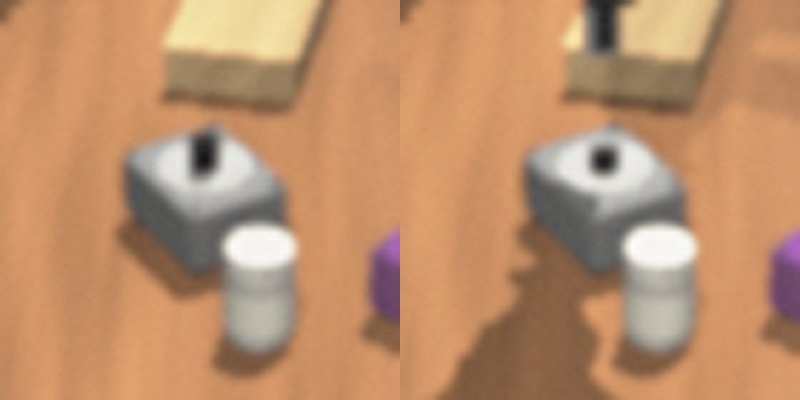

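The narrow button is now low (about 332,153) and its box and the can are unmoved. Next is the square button.

```bash
python3 -m handwheel '[[[-1,0.8,-3,0,0,0,0],[-1,2.2,-8.5,0,0,0,0],[-1,3.7,-14.5,0,0,0,0],[-1,5.2,-20.5,0,0,0,0],[-1,6.7,-26.5,0,0,0,0],[-1,8.2,-32.5,0,0,0,0],[-1,9.8,-38.5,0,0,0,0],[-1,11.3,-44.5,0,0,0,0],[-1,12.6,-49.5,0,0,0,0],[-1,13.1,-51.5,0,0,0,0]]]'; python3 -m handwheel '[[[-1,0,0,1,0,0,0],[-1,0,0,2,0,0,0],[-1,0,0,2,0,0,0]]]'
python3 - <<'E'
from bench import camera
from h import *
a=camera("side")
cv2.imwrite("pics/c4.png",cv2.resize(a["frame"][225:295,280:380],(700,490),interpolation=cv2.INTER_CUBIC))
E
```

```text
time_s: 5.62
eef_pos: [0.4701, 0.2925, 0.1259]
eef_rot: [0.0, 0.991, 0.136, -0.001]
wrist_force: [0.1, -0.5, -1.2]
opening: 0.001
grasp_force: 0.0
time_s: 6.0
eef_pos: [0.4708, 0.2884, 0.1056]
eef_rot: [0.0, 0.991, 0.134, -0.002]
wrist_force: [-0.2, 0.4, 0.4]
opening: 0.001
grasp_force: 0.0
```

View pics/c4.png

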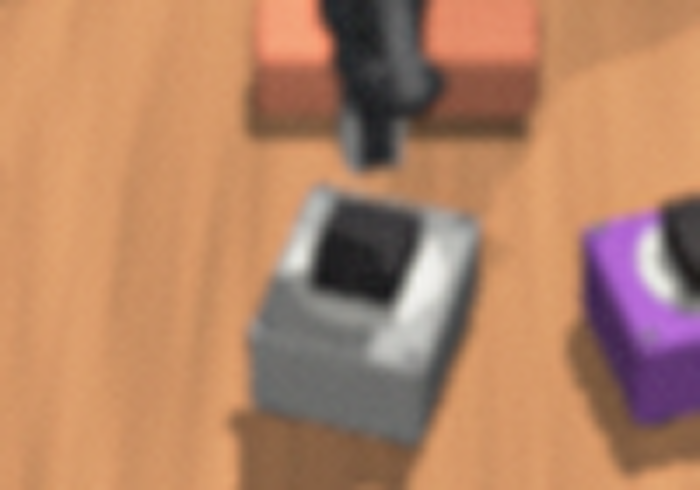

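The tip (333,248) stands above the square cap (332,262), with the purple one well to the right. Pressing.

```bash
python3 -m handwheel '[[[-1,0,-0.2,1.5,0,0,0],[-1,0,-0.2,2.8,0,0,0],[-1,0,-0.2,3.3,0,0,0],[-1,0,-0.2,3.5,0,0,0],[-1,0,-0.2,3.7,0,0,0],[-1,0,-0.2,3.9,0,0,0],[-1,0,-0.2,4.1,0,0,0],[-1,0,-0.2,4.3,0,0,0],[-1,0,-0.2,4.4,0,0,0],[-1,0,-0.2,4.4,0,0,0]]]'; python3 -m handwheel '[[[-1,0,0,0.1,0,0,0],[-1,0,0,0.2,0,0,0],[-1,0,0,0.3,0,0,0],[-1,0,0,0.4,0,0,0],[-1,0,0,0.4,0,0,0]]]'
```

```text
time_s: 7.3
eef_pos: [0.4714, 0.2923, 0.0634]
eef_rot: [-0.0, 0.991, 0.134, 0.0]
wrist_force: [0.2, 0.5, 3.4]
opening: 0.002
grasp_force: 1.1
time_s: 7.92
eef_pos: [0.4714, 0.2922, 0.0594]
eef_rot: [-0.0, 0.991, 0.134, 0.0]
wrist_force: [0.2, 1.4, 4.1]
opening: -0.002
grasp_force: 1.9
```

```bash
python3 -m handwheel '[[[-1,0,0,0.1,0,0,0],[-1,0,0,0.2,0,0,0],[-1,0,0,0.2,0,0,0]]]'; python3 -m handwheel '[[[-1,0,0,-0.3,0,0,0],[-1,0,0,-1,0,0,0],[-1,0,0,-3,0,0,0],[-1,0,0,-7,0,0,0],[-1,0,0,-7,0,0,0]]]'
python3 - <<'E'
from bench import camera
from h import *
c=camera("side");S=np.load("side0.npz")
print(blob(c,332,262,10),blob(S,332,262,10))
k=lambda F:cv2.resize(F[232:302,297:367],(400,400),interpolation=cv2.INTER_CUBIC)
cv2.imwrite("pics/c5.png",np.hstack([k(S["frame"]),k(c["frame"])]))
E
```

```text
time_s: 8.3
eef_pos: [0.4715, 0.2923, 0.0578]
eef_rot: [-0.0, 0.991, 0.135, 0.0]
wrist_force: [-1.2, -0.1, 7.1]
opening: 0.002
grasp_force: 3.9
time_s: 8.93
eef_pos: [0.4731, 0.2928, 0.1304]
eef_rot: [-0.0, 0.991, 0.135, 0.003]
wrist_force: [0.3, 0.3, -0.0]
opening: 0.001
grasp_force: 0.0
(array([330.95652174, 265.43478261]), array([326, 264,  10,   4,  23], dtype=int32)) (array([331.77380952, 262.02380952]), array([325, 255,  14,  13,  84], dtype=int32))
```

View pics/c5.png

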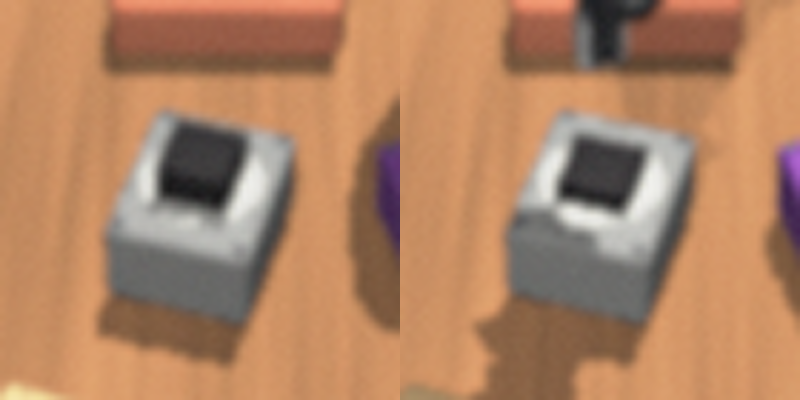

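The square cap sits low now, and its box hasn't moved. On to the broad one.

```bash
python3 -m handwheel '[[[-1,0.8,3,0,0,0,0],[-1,2.2,8.5,0,0,0,0],[-1,3.7,14.2,0,0,0,0],[-1,5.2,20,0,0,0,0],[-1,6.7,25.7,0,0,0,0],[-1,7.6,29.2,0,0,0,0],[-1,8,30.7,0,0,0,0],[-1,8,30.7,1.5,0,0,0],[-1,8,30.7,2.2,0,0,0],[-1,8,30.7,2.2,0,0,0]]]'
python3 - <<'E'
from bench import camera
from h import *
a=camera("side")
cv2.imwrite("pics/c6.png",cv2.resize(a["frame"][160:230,235:335],(700,490),interpolation=cv2.INTER_CUBIC))
E
```

```text
time_s: 10.22
eef_pos: [0.6285, 0.0193, 0.1037]
eef_rot: [-0.001, 0.991, 0.135, -0.001]
wrist_force: [-0.3, -0.4, 0.0]
opening: -0.001
grasp_force: 0.0
```

View pics/c6.png

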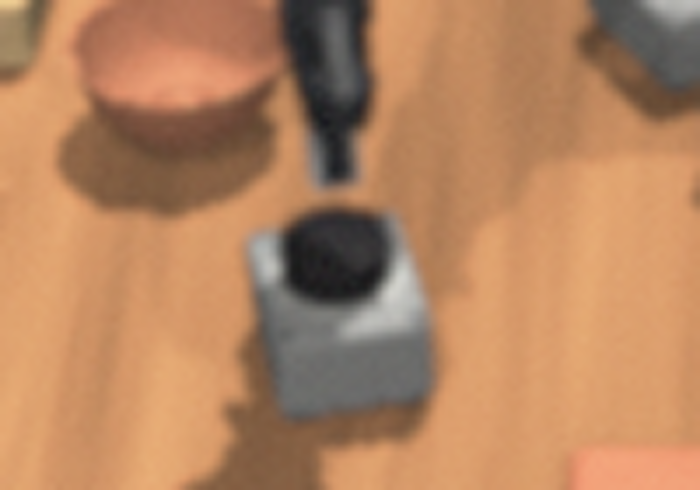

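The tip (283,186) is above the broad cap (283,196). Final command depth is 4.8 cm below the present 0.106, the same as before.

```bash
python3 -m handwheel '[[[-1,0,0,1.5,0,0,0],[-1,0,0,2.8,0,0,0],[-1,0,0,3.3,0,0,0],[-1,0,0,3.5,0,0,0],[-1,0,0,3.7,0,0,0],[-1,0,0,3.9,0,0,0],[-1,0,0,4.1,0,0,0],[-1,0,0,4.3,0,0,0],[-1,0,0,4.4,0,0,0],[-1,0,0,4.4,0,0,0]]]'; python3 -m handwheel '[[[-1,0,0,0.1,0,0,0],[-1,0,0,0.2,0,0,0],[-1,0,0,0.3,0,0,0],[-1,0,0,0.4,0,0,0],[-1,0,0,0.4,0,0,0]]]'
```

```text
time_s: 11.52
eef_pos: [0.6303, 0.0175, 0.0613]
eef_rot: [0.0, 0.991, 0.134, 0.0]
wrist_force: [-1.3, 0.1, 3.1]
opening: 0.001
grasp_force: 1.1
time_s: 12.15
eef_pos: [0.6304, 0.0175, 0.058]
eef_rot: [0.0, 0.991, 0.135, 0.0]
wrist_force: [-2.8, 0.7, 6.8]
opening: 0.0
grasp_force: 3.7
```

```bash
python3 -m handwheel '[[[-1,0,0,0.1,0,0,0],[-1,0,0,0.1,0,0,0]]]'; python3 -m handwheel '[[[-1,0,0,-0.3,0,0,0],[-1,0,0,-1,0,0,0],[-1,0,0,-3,0,0,0],[-1,0,0,-8,0,0,0],[-1,0,0,-12,0,0,0],[-1,0,0,-12,0,0,0]]]'
python3 - <<'E'
from bench import camera
from h import *
c=camera("side");S=np.load("side0.npz")
f=c["frame"]
k=lambda u,v,F:cv2.resize(F[v-30:v+30,u-30:u+30],(260,260),interpolation=cv2.INTER_CUBIC)
P=((332,158),(332,265),(284,203))
cv2.imwrite("pics/c7.png",np.vstack([np.hstack([k(*p,F) for p in P]) for F in(S["frame"],f)]))
E
```

```text
time_s: 12.4
eef_pos: [0.6305, 0.0175, 0.0572]
eef_rot: [0.0, 0.991, 0.135, 0.0]
wrist_force: [-2.3, 0.9, 9.7]
opening: 0.002
grasp_force: 4.6
time_s: 13.15
eef_pos: [0.6331, 0.0172, 0.1822]
eef_rot: [0.001, 0.991, 0.135, 0.004]
wrist_force: [-0.1, -0.1, -0.4]
opening: -0.006
grasp_force: 0.0
```

View pics/c7.png

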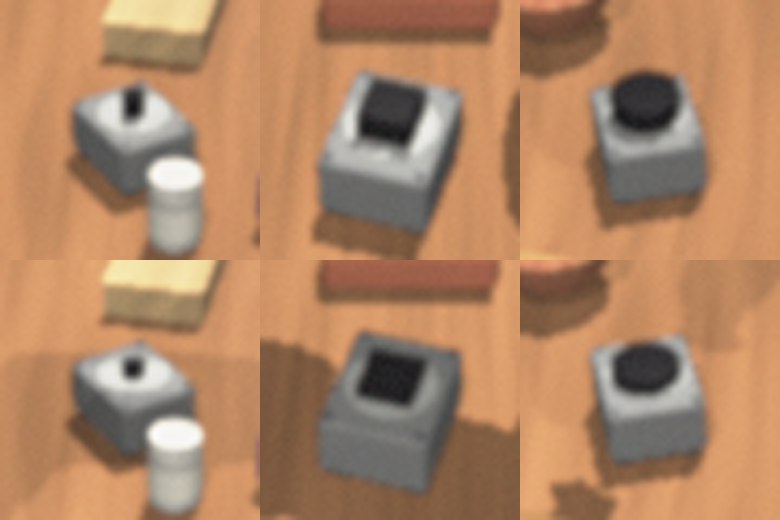

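All three caps are in (before above, after below), the boxes haven't moved, and the robot is clear. Handing in.

```bash
python3 -c "from bench import ctrl;print(ctrl.hand_in())"
```

```text
the job is handed in; nothing more can be done
None
```

I pressed the narrow, square and broad buttons fully in, in that order, with under 10 N on each; the boxes and the things in view around them did not move, and the job was handed in at about 13 s.

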